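Take the blue board out from under the caddy

ROBOT

A 6-joint arm with a two-finger parallel gripper is mounted at the origin on the work surface. World frame = base frame: x ahead of the robot, y to its left, z up, the work surface at z = 0. Lengths are in mm, angles in rad, forces in N, time in s.
With the tool pointing down it reaches from about 350 to 875 mm from the base axis. Payload 4.2 kg.
Tool frame: the origin (TCP) lies at the very end of the fingers, on their centre line; the grasp point (between the pads) lies 19 mm behind it; z points along the fingers, y is the line along which they close (so a half turn about z gives the same grasp; the last joint's range is limited). The gripper opens to 85 mm and grips with 20 to 120 N. Pads are 22 mm wide; open, the fingers measure 114 mm over their backs; the gripper's body (76 mm by 85 mm) begins 54 mm behind the grasp point. The pads swing forward as they close: fully open they stand 13 mm farther back than shut.
Start: joints at [1.43, 0.385, 0.008, 0, -1.194, -0.259], TCP at [243.238, 575.703, 231.312] pointing down, gripper open.
Joint ranges: [-3.14, 3.14], [-1.21, 2.06], [-1.07, 1.41], [-3.16, 2.05], [-2.99, -0.16], [-3.1, 3.1]. Speed limits (rad/s): [2.79, 2.79, 3.14, 3.14, 3.14, 3.14].

INTERFACE

Orientations are given as a unit quaternion [x, y, z, w].
In Python, from bench import arm gives the robot as it stands.
- The arm moves only by the tool servo_tool, never from a script. Its argument "rows" is a list that holds one entry, the list of rows, each a list of 7 numbers: the finger opening in mm, from 0 to 85.4, then the shift along the tool's x, y, z in mm, then the turn, a rotation vector about the tool's x, y, z in rad. A call has 1 to 10 rows; each row is the pose to reach, as a shift and turn from the pose commanded when the call began, along the tool's axes at that moment; what a row does not reach only later rows make up. A row lasts 1/8 s, in which the tool goes at most 62.5 mm and 10.7 degrees, less where a joint would pass 70% of its speed; a pose out of reach is approached as far as the arm can. A call with a gripper value outside its range is refused whole. The fingers move at their own pace and stop on an object; the grip force is fixed at half the most. Time passes only in rows, so rows that repeat a pose let the fingers close. It gives the time, the measured TCP pose, the force, the opening and the grip force at its end, in the units of the state.
- arm.read_state(): the state, without advancing time (a new reading comes with each control period).
- arm.get_image(name): name is "scene" or "top" or "wrist"; returns the picture (420x560x3 uint8, red, green, blue); there is no depth.
- arm.camera_params(name): a dict with "intrinsics" (3x3 intrinsics, pixels), "D" ([k1, k2, p1, p2, k3] as OpenCV has them; the pictures are not rectified), "R" (3x3) and "t" (3): a world point X has camera coordinates R X + t. Camera axes: x right, y down, z forward; pixel columns grow to the right and rows downward; lengths in mm; the calibration is good to about 2 mm. A picture is of the moment at which its call begins: read the wrist's pose just before it. camera_params takes no time and is no camera call; for the wrist camera it gives the pose at the moment of the call.
- arm.job_done(): hands the job in; it is judged then, once.
The state is a dict: "clock": time; "joints": joint angles; "joint_vel": joint speeds; "joint_efforts": joint torques, N m; "position": TCP position; "ee_rot": TCP orientation; "contact_force": force on the tool from outside, world axes, zero at the start; "wrist_torque": the same for the moment, N m; "gripper_width": finger opening in mm; "grasp_force": force on a finger pad.
Only numpy, scipy, OpenCV 4.12 (cv2) and the standard library are available. Lean on these libraries where they do the work, as an engineer would, in place of code of your own. Each camera call takes 0.05 s, during which the arm holds its last target. There are 200 camera calls.

TASK

The blue chopping board in the middle of the stack is due for washing. Lift the white caddy, with its black ramekin standing in it, off the stack by its handle and set it down in the middle of the cork mat; then push the blue board sideways off the marble slab, without lifting it, until it sits centrally and flat on the metal draining rack; finally put the caddy back, centred and square on the bare marble slab. The ramekin must stay standing in the caddy, and the slab, the timer and the glass canister must be left where they are.

Things in the scene. Friction and masses are not known exactly. Their poses are not given: they have to be found in the camera images.
- slab: white marble slab, loose but heavy (1.9 kg), 200 (x) x 160 (y) x 30 mm thick, the bottom of the stack; origin at the centre of its underside, z up. Its y axis points along the row formed by rack, slab and mat.
- board: blue plastic chopping board, 185 (x) x 150 (y) x 18 mm thick, about 0.45 kg, lying flat on the slab, roughly centred; origin at the centre of its underside, z up
- caddy: white plastic table caddy, about 0.35 kg, at first standing on the board: a flat tray 175 (x) x 135 (y) mm, floor 5 mm thick, rim 12 mm high, with a fixed sachet bin (33 mm high) on its -y half and room for the ramekin on its +y half. A straight wooden handle bar 120 mm long runs along x over the middle: 14 mm wide (y), from 78 to 92 mm above the underside, on two posts at x = +-50 mm (90 mm clear between them). Origin at the centre of its underside, z up
- ramekin: small black melamine ramekin, diameter 56 mm, 34 mm high, about 60 g, standing loose on the caddy's tray floor; origin at the centre of its underside, z up
- rack: fixed low metal draining rack close beside the slab, on its left or right: a flat plate 225 (x) x 220 (y) mm with dark slots, plate top 26 mm above the worktop (4 mm below the slab's top), open towards the slab and at the opposite end; guide rims along its two x ends, 215 mm apart inside, rise to 38 mm above the worktop. Its y axis lies along the row; the gap to the slab is about 10 mm. Origin at the centre of its underside, z up
- mat: fixed cork mat, 215 (x) x 175 (y) x 4 mm thick, on the other side of the slab from the rack, about 32 mm from it; origin at the centre of its underside, z up
- timer: bystander: grey plastic timer with three dials and a chrome button on top, 50 (x) x 150 (y) x 80 mm high; origin under its centre
- canister: bystander: tall glass canister with clamped lid, diameter 104 mm, 220 mm high; origin under its centre

How it is judged:
By the outcome, as a careful person would: the job done as asked, in the order asked, and still so for the second after the job is handed in, with the robot touching nothing.
It also fails if it takes over 70 s, if anything falls off the work surface, if the arm or the gripper's body presses on something with over 40 N, if the wrist force passes 120 N, or if a joint passes its speed limit or range.

## Working session

There is one attempt and no reset: what is moved stays moved. The work goes in short steps, Python scripts to look and compute and a tool call to move; the robot and the scene stay as the last step left them, time stands still between calls to the robot, and variables do not carry over. Pictures are saved under pics/ and viewed, at most 10 in all, crops included, and the job is handed in when it is done.

Besides the shell and the picture viewer there is one more tool, called after "Request:" in YAML: its name, and indented under it one key for each argument. servo_tool: Moves the arm, as the interface text tells. Its arguments: {"type":"object","properties":{"rows":{"type":"array"}},"required":["rows"]}

```bash
ls; mkdir -p pics
python3 - <<'E'
from bench import arm
import cv2,numpy as np
s=arm.read_state();print(s)
for n in("top","scene"):
    cv2.imwrite(f"pics/{n}0.png",cv2.resize(arm.get_image(n)[:,:,::-1],(800,600),interpolation=cv2.INTER_CUBIC))
    p=arm.camera_params(n);print(n,p)
E
```

```text
pics
{'clock': 0.0, 'joints': array([ 1.42961231e+00,  3.85570104e-01,  6.64177153e-03, -5.05572995e-04,
       -1.19403072e+00, -2.58607685e-01]), 'joint_vel': array([ 0.00029697,  0.00039593, -0.00072073, -0.00130542, -0.00094926,
        0.00099457]), 'joint_efforts': array([ 1.18432778e-03, -3.92282474e+01,  1.88405067e+01,  4.18628007e+00,
       -4.67404825e-03,  6.70877327e-06]), 'position': array([243.01518551, 575.1833056 , 230.218689  ]), 'ee_rot': array([ 9.80068141e-01, -1.98658535e-01, -1.71098158e-04,  1.09328440e-03]), 'contact_force': array([ 0.39229398, -0.74445921,  0.34980152]), 'wrist_torque': array([-0.03455642,  0.03770748, -0.00397521]), 'grasp_force': 0.0, 'gripper_width': 85.39309722024696}
top {'intrinsics': array([[386.38203021,   0.        , 284.34791677],
       [  0.        , 386.38203021, 209.49836742],
       [  0.        ,   0.        ,   1.        ]]), 'D': array([0.00222819, 0.        , 0.        , 0.        , 0.        ]), 'R': array([[-0.00969291, -0.99993288,  0.00634682],
       [-0.99689048,  0.00916666, -0.07826463],
       [ 0.0782012 , -0.0070857 , -0.99691242]]), 't': array([ -15.1315832 ,  567.98507775, 1071.43021432])}
scene {'intrinsics': array([[445.51505513,   0.        , 277.4196673 ],
       [  0.        , 445.51505513, 206.64327762],
       [  0.        ,   0.        ,   1.        ]]), 'D': array([-0.14605184,  0.        ,  0.        ,  0.        ,  0.        ]), 'R': array([[-0.78054446,  0.62509806, -0.00166138],
       [ 0.34574538,  0.42950641, -0.83425678],
       [-0.52077873, -0.65174893, -0.55137361]]), 't': array([ 428.2447319 , -145.6990519 , 1860.76492825])}
```

View pics/top0.png

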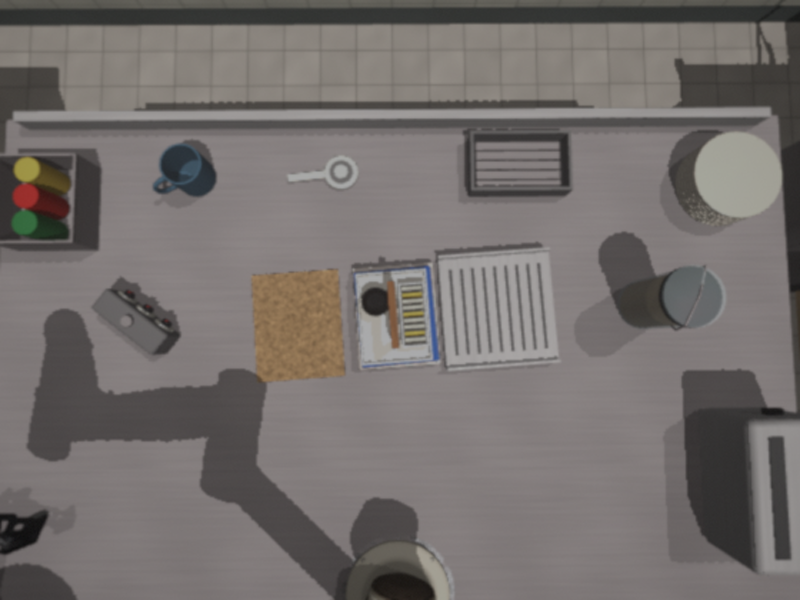

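View pics/scene0.png

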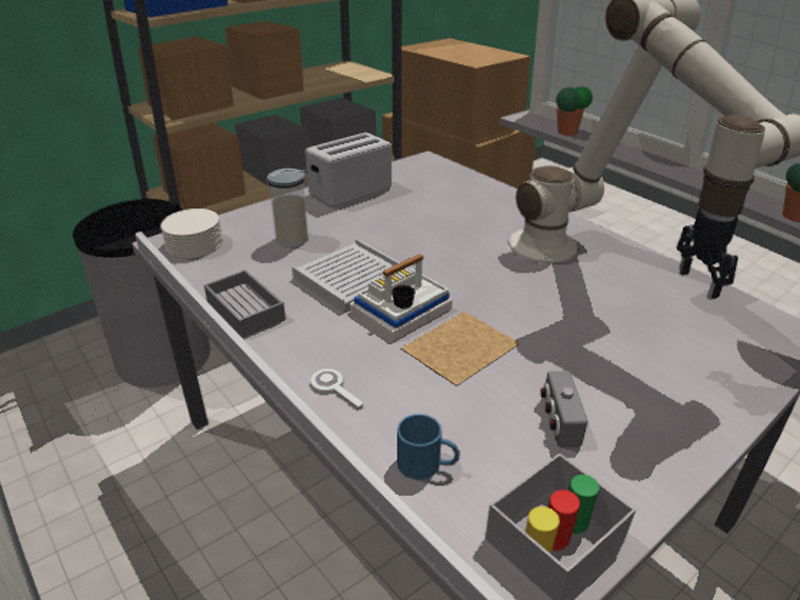

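The top view shows the cork mat around (298,325), the stack around (395,315) and the rack around (497,308) at 800x600 scale. The row runs along world -y with a slight turn. I'll enlarge it to read corners.

Run:
```python
from bench import arm
import cv2,numpy as np
im=np.mean([arm.get_image("top").astype(float) for _ in range(4)],0).astype(np.uint8)[:,:,::-1]
c=im[165:275,170:400]
c=cv2.resize(c,None,fx=3.47,fy=3.47*1.0,interpolation=cv2.INTER_CUBIC)
c=cv2.convertScaleAbs(c,alpha=1.3)
for x in range(170,400,20): cv2.putText(c,str(x),(int((x-170)*3.47),10),0,.35,(0,0,255)); cv2.line(c,(int((x-170)*3.47),12),(int((x-170)*3.47),18),(0,0,255))
for y in range(165,275,10): cv2.putText(c,str(y),(0,int((y-165)*3.47)),0,.35,(0,0,255))
cv2.imwrite("pics/topc.png",c)
```

```text
(no output)
```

View pics/topc.png

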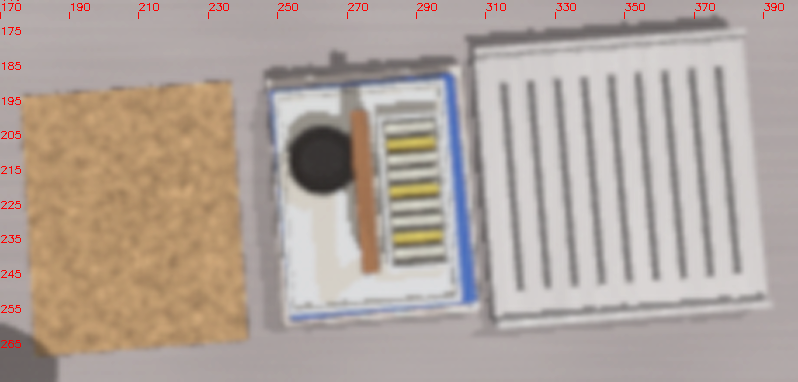

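```bash
cat > h.py <<'E'
import cv2,numpy as np
from bench import arm
def w(px,z,name="top",p=None):
    p=p or arm.camera_params(name)
    px=np.asarray(px,float).reshape(-1,1,2)
    n=cv2.undistortPoints(px,p["intrinsics"],p["D"]).reshape(-1,2)
    d=np.c_[n,np.ones(len(n))]@p["R"]; o=-p["R"].T@p["t"]
    return (o+d*((z-o[2])/d[:,2])[:,None])[:,:2]
E
python3 - <<'E'
from h import *
np.set_printoptions(precision=1,suppress=True)
def c(l): return np.array(l)/3.47+[170,165]-0.36
def q(n,l,z):
    a=w(c(l),z); m=a.mean(0)
    # order TL TR BR BL ; x axis = up
    dx=(a[0]+a[1]-a[2]-a[3])/2; dy=(a[0]+a[3]-a[1]-a[2])/2
    print(n,m,"len",np.hypot(*dx),np.hypot(*dy),"yaw",np.arctan2(dx[1],dx[0]),np.arctan2(-dy[0],dy[1]))
q("mat",[(22,95),(231,81),(247,340),(37,355)],4)
q("rackslots",[(503,84),(718,67),(738,272),(520,290)],26)
q("rackouter",[(472,47),(744,32),(769,303),(497,327)],38)
q("board",[(271,95),(452,74),(477,303),(288,322)],48)
h=w(c([(357,108),(372,272)]),140);d=h[0]-h[1];print("handle",h.mean(0),np.hypot(*d),np.arctan2(d[1],d[0]))
print("ram",w(c([(322,159)]),48+5+34))
E
```

```text
mat [520.7 197.5] len 214.66382158322645 172.90325325688008 yaw 0.06526909685373174 0.059683770011224886
rackslots [ 548.  -200.5] len 167.80117025671842 176.88451657933612 yaw 0.06715542774362857 0.07132726725167801
rackouter [ 548.4 -199.1] len 222.51229223241896 219.62055864545522 yaw 0.06792221383205052 0.06202907742851413
board [532.5   0.7] len 182.02866283210471 147.77909350069862 yaw 0.08359484460990663 0.09846538858985143
handle [534.1   5. ] 119.72914741005432 0.0833539628867676
ram [[560.7  38.3]]
```

```bash
cat >> h.py <<'E'
from scipy.spatial.transform import Rotation as Ro
np.set_printoptions(precision=2,suppress=True)
def st():
    s=arm.read_state();R=Ro.from_quat(s["ee_rot"]).as_matrix()
    print("t",round(s["clock"],2),"pos",s["position"],"yaw %.4f"%np.arctan2(R[1,0],R[0,0]),"tilt",R[:,2],"F",s["contact_force"],"w",round(s["gripper_width"],1),"g",round(s["grasp_force"],1));return s,R
def go(p,yaw):
    "shift in tool axes and turn (rotvec) to reach p with tool down and tool x at yaw"
    s,R=st();T=Ro.from_euler("z",yaw).as_matrix()@np.diag([1,-1,-1.])
    print("shift",R.T@(np.array(p)-s["position"]),"turn",Ro.from_matrix(R.T@T).as_rotvec().round(4),"joints",s["joints"])
E
python3 -c "
from h import *
go([534,5,215],.083)"
```

```text
t 0.3 pos [243.2  575.54 230.93] yaw -0.3998 tilt [-0. -0. -1.] F [-0.4  -1.1  -0.38] w 84.9 g 0.0
shift [489.95 412.33  16.27] turn [ 0.    0.   -0.48] joints [ 1.43  0.39  0.01 -0.   -1.19 -0.26]
```

Request:
servo_tool:
  rows:
    - [[85,490,412,16,0,0,-0.483],[85,490,412,16,0,0,-0.483],[85,490,412,16,0,0,-0.483],[85,490,412,16,0,0,-0.483],[85,490,412,16,0,0,-0.483],[85,490,412,16,0,0,-0.483],[85,490,412,16,0,0,-0.483],[85,490,412,16,0,0,-0.483],[85,490,412,16,0,0,-0.483],[85,490,412,16,0,0,-0.483]]

```text
clock: 1.55
position: [528.0, 17.3, 216.0]
ee_rot: [0.999, 0.042, 0.0, -0.0]
contact_force: [0.6, 0.9, -0.6]
gripper_width: 85.1
grasp_force: 0.0
```

Request:
servo_tool:
  rows:
    - [[85,6,12,0,0,0,0],[85,6,12,0,0,0,0]]

```text
clock: 1.8
position: [534.2, 7.2, 215.4]
ee_rot: [0.999, 0.041, -0.0, -0.0]
contact_force: [-0.7, 0.0, 0.6]
gripper_width: 84.9
grasp_force: 0.0
```

Run:
```python
from h import *
st()
im=arm.get_image("wrist")[:,:,::-1]
cv2.imwrite("pics/wr.png",cv2.resize(im,(800,600),interpolation=cv2.INTER_CUBIC))
p=arm.camera_params("wrist");print(p["intrinsics"],p["D"],p["R"],-p["R"].T@p["t"])
```

```text
t 1.8 pos [534.23   7.17 215.39] yaw 0.0813 tilt [-0.  0. -1.] F [-0.72  0.03  0.59] w 84.9 g 0.0
[[375.55   0.   280.69]
 [  0.   375.55 203.31]
 [  0.     0.     1.  ]] [-0.05  0.    0.    0.    0.  ] [[ 0.08 -1.   -0.  ]
 [-0.94 -0.08  0.32]
 [-0.32 -0.03 -0.95]] [615.26  14.12 358.93]
```

View pics/wr.png

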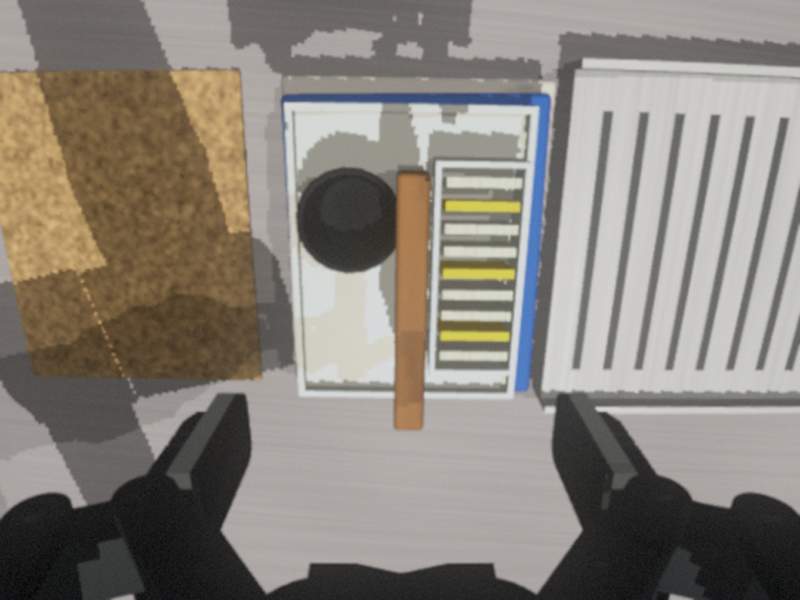

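Run:
```python
from h import *
p=arm.camera_params("wrist")
f=lambda l,z:w(np.array(l)*0.7-.15,z,p=p)
h=f([(413,173),(409,429)],140);d=h[0]-h[1];print("handle",h.mean(0),np.hypot(*d),np.arctan2(d[1],d[0]))
a=f([(286,105),(541,105),(514,397),(299,396)],60);print("rim",a.mean(0),a,np.hypot(*(a[0]-a[1])),np.hypot(*(a[0]-a[3])))
print(f([(283,97),(550,96)],48),"slab",f([(282,80)],30),"mat",f([(240,70),(261,379)],4),"rack",f([(578,63),(544,408)],38))
go([535,4,114],.083)
```

```text
handle [532.88   3.28] 118.88825022399644 0.07352598746599763
rim [532.39   2.56] [[613.88  75.63]
 [625.13 -59.32]
 [450.53 -70.8 ]
 [440.03  64.71]] 135.4165695976709 174.1941059706611
[[617.92  79.85]
 [630.68 -66.5 ]] slab [[627.4   84.43]] mat [[632.37 116.28]
 [419.04 102.71]] rack [[650.11 -82.03]
 [431.53 -98.97]]
t 1.85 pos [533.93   8.04 215.56] yaw 0.0830 tilt [-0.  0. -1.] F [ 0.3  -0.45 -0.21] w 85.2 g 0.0
shift [  0.77   4.14 101.55] turn [-0.  0. -0.] joints [ 0.32  0.24 -0.24 -0.   -1.09  1.34]
```

Request:
servo_tool:
  rows:
    - [[85,-1,4.5,50,0,0,0.004],[85,-1,4.5,80,0,0,0.004],[85,-1,4.5,101,0,0,0.004],[85,-1,4.5,101,0,0,0.004],[0,-1,4.5,101,0,0,0.004],[0,-1,4.5,101,0,0,0.004],[0,-1,4.5,101,0,0,0.004],[0,-1,4.5,101,0,0,0.004],[0,-1,4.5,101,0,0,0.004]]

```text
clock: 2.98
position: [533.9, 3.1, 115.3]
ee_rot: [0.999, 0.04, 0.0, 0.0]
contact_force: [-1.4, 0.7, 4.7]
gripper_width: 12.5
grasp_force: 59.6
```

```bash
python3 -c "
from h import *
go([520.5,197,120],.067)"
```

```text
t 2.98 pos [533.91   3.06 115.34] yaw 0.0793 tilt [ 0. -0. -1.] F [-1.41  0.67  4.66] w 12.5 g 59.6
shift [   2.   -194.39   -4.67] turn [ 0.   -0.    0.01] joints [ 0.31  0.35 -0.37  0.   -0.85  1.34]
```

Request:
servo_tool:
  rows:
    - [[0,0,0,-2,0,0,0],[0,0,0,-6,0,0,0],[0,0,0,-12,0,0,0],[0,0,0,-20,0,0,0],[0,0,0,-28,0,0,0],[0,0,0,-34,0,0,0],[0,0,0,-38,0,0,0],[0,0,0,-40,0,0,0],[0,0,0,-40,0,0,0]]

```text
clock: 4.1
position: [533.6, 3.2, 154.7]
ee_rot: [0.999, 0.04, 0.0, -0.0]
contact_force: [0.7, 0.1, -2.8]
gripper_width: 13.0
grasp_force: 58.6
```

Run:
```python
from h import *
go([521,197,71+5],.067)
cv2.imwrite("pics/lift.png",cv2.resize(arm.get_image("wrist")[:,:,::-1],(800,600),interpolation=cv2.INTER_CUBIC))
```

```text
t 4.1 pos [533.55   3.15 154.72] yaw 0.0792 tilt [ 0.  0. -1.] F [ 0.71  0.11 -2.82] w 13.0 g 58.6
shift [   2.81 -194.23   78.73] turn [-0.   -0.    0.01] joints [ 0.31  0.3  -0.33 -0.   -0.94  1.34]
```

View pics/lift.png

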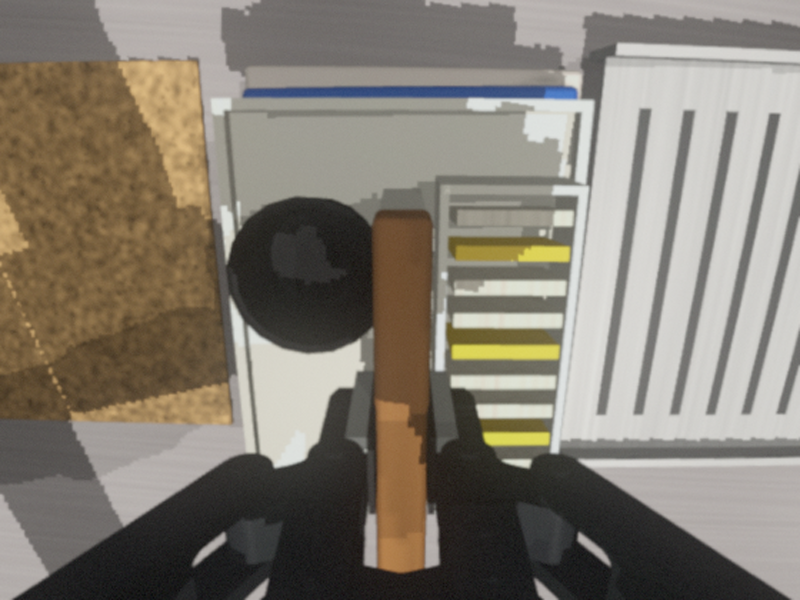

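The caddy is lifted and level, with the ramekin standing at (310,270). Moving it over the mat.

Request:
servo_tool:
  rows:
    - [[0,0,-4,0,0,0,0],[0,0,-14,0,0,0,0],[0,0.5,-30,0,0,0,0.002],[0,1,-50,0,0,0,0.004],[0,1,-72,0,0,0,0.006],[0,1.5,-95,0,0,0,0.008],[0,2,-118,0,0,0,0.009],[0,2.5,-140,0,0,0,0.01],[0,3,-160,0,0,0,0.012],[0,3,-176,0,0,0,0.012]]

```text
clock: 5.4
position: [522.5, 180.4, 154.7]
ee_rot: [0.999, 0.034, 0.0, -0.0]
contact_force: [0.5, 0.5, -3.6]
gripper_width: 13.0
grasp_force: 58.6
```

Request:
servo_tool:
  rows:
    - [[0,0,-10,0,0,0,0],[0,0,-15,5,0,0,0],[0,0,-18,14,0,0,0],[0,0,-18,26,0,0,0],[0,0,-18,38,0,0,0],[0,0,-18,50,0,0,0],[0,0,-18,60,0,0,0],[0,0,-18,65,0,0,0],[0,0,-18,68,0,0,0],[0,0,-18,68,0,0,0]]

```text
clock: 6.65
position: [521.5, 196.8, 86.8]
ee_rot: [0.999, 0.034, 0.0, -0.0]
contact_force: [-0.4, -0.2, -3.8]
gripper_width: 13.0
grasp_force: 58.6
```

Run:
```python
from h import *
go([521.5,197,71],.067)
cv2.imwrite("pics/matw.png",cv2.resize(arm.get_image("wrist")[:,:,::-1],(800,600),interpolation=cv2.INTER_CUBIC))
```

```text
t 6.65 pos [521.54 196.85  86.76] yaw 0.0672 tilt [ 0.  0. -1.] F [-0.45 -0.24 -3.83] w 13.0 g 58.6
shift [-0.03 -0.16 15.76] turn [-0. -0.  0.] joints [ 0.65  0.42 -0.35  0.   -0.81  0.99]
```

View pics/matw.png

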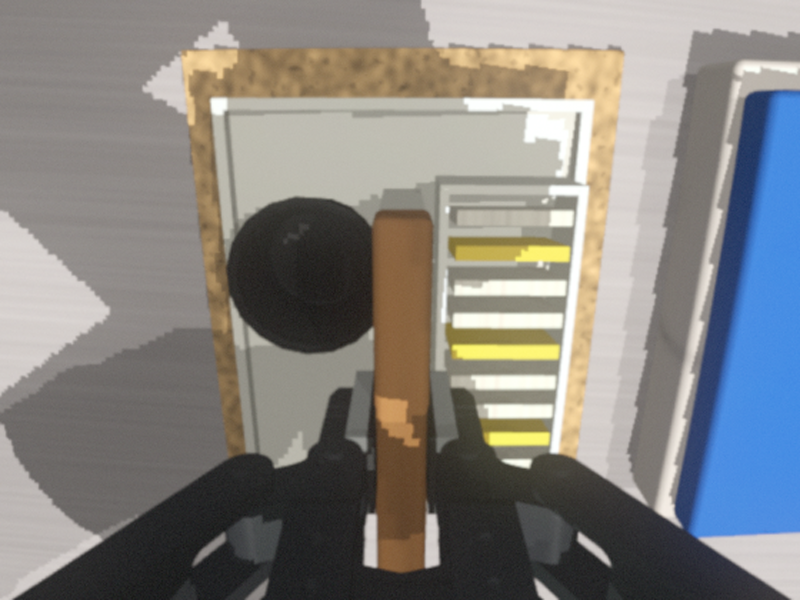

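Run:
```python
from h import *
p=arm.camera_params("wrist")
f=lambda l,z:w(np.array(l)*0.7-.15,z,p=p)
u=np.array([np.cos(.067),np.sin(.067)]);v=np.array([-u[1],u[0]])
def c(n,a,L):
    d=a[0]-a[1];print(n,a,"w",np.hypot(*d),"yaw",np.arctan2(-d[0],d[1]),"centre",a.mean(0)-u*L/2)
c("mat",f([(182,52),(622,50)],4),215)
c("caddy",f([(211,99),(592,100)],31.4),175)
print("handle far",f([(403,211)],111.4)-u*60)
print("slab",f([(738,62)],30),"board",f([(750,92)],48),f([(690,536)],48))
```

```text
mat [[620.63 289.74]
 [632.93 116.81]] w 173.37194593691265 yaw 0.07100960048510743 centre [519.52 196.08]
caddy [[603.39 269.38]
 [612.04 134.86]] w 134.80280533025658 yaw 0.06427417611442356 centre [520.41 196.26]
handle far [[522.1  196.01]]
slab [[629.38  84.  ]] board [[618.29  88.28]] [[437.72  64.31]]
```

Request:
servo_tool:
  rows:
    - [[0,-0.5,0,5,0,0,0],[0,-0.5,0,9,0,0,0],[0,-0.5,0,12,0,0,0],[0,-0.5,0,14,0,0,0],[0,-0.5,0,15,0,0,0],[0,-0.5,0,15.5,0,0,0],[0,-0.5,0,15.5,0,0,0]]

```text
clock: 7.58
position: [521.0, 196.8, 71.4]
ee_rot: [0.999, 0.034, 0.0, -0.0]
contact_force: [-0.9, -0.3, -3.4]
gripper_width: 12.6
grasp_force: 58.8
```

Request:
servo_tool:
  rows:
    - [[20,0,0,0,0,0,0],[40,0,0,0,0,0,0],[60,0,0,0,0,0,0],[60,0,0,0,0,0,0],[60,0,0,-20,0,0,0],[60,0,0,-70,0,0,0],[60,0,0,-130,0,0,0],[60,0,0,-150,0,0,0],[60,0,0,-150,0,0,0]]

```text
clock: 8.7
position: [521.6, 197.3, 223.1]
ee_rot: [0.999, 0.034, 0.002, -0.001]
contact_force: [-0.9, -0.3, -0.4]
gripper_width: 59.8
grasp_force: 0.0
```

Request:
servo_tool:
  rows:
    - [[85,-4,60,-30,0,0,0],[85,-4,120,-30,0,0,0],[85,-4,175,-30,0,0,0],[85,-4,175,-30,0,0,0],[85,-4,175,-30,0,0,0],[85,-4,175,-30,0,0,0]]

```text
clock: 9.45
position: [528.5, 22.8, 250.3]
ee_rot: [0.999, 0.034, -0.001, 0.0]
contact_force: [-0.3, 0.4, -0.3]
gripper_width: 84.8
grasp_force: 0.0
```

Run:
```python
from h import *
go([540,105,120],.067-np.pi/2)
im=arm.get_image("wrist")
cv2.imwrite("pics/w3.png",cv2.resize(im[:,:,::-1],(800,600),interpolation=cv2.INTER_CUBIC))
```

```text
t 9.45 pos [528.5   22.83 250.34] yaw 0.0687 tilt [-0. -0. -1.] F [-0.35  0.38 -0.3 ] w 84.8 g 0.0
shift [ 17.3  -81.21 130.3 ] turn [0.   0.   1.57] joints [ 0.35  0.21 -0.19 -0.   -1.17  1.29]
```

View pics/w3.png

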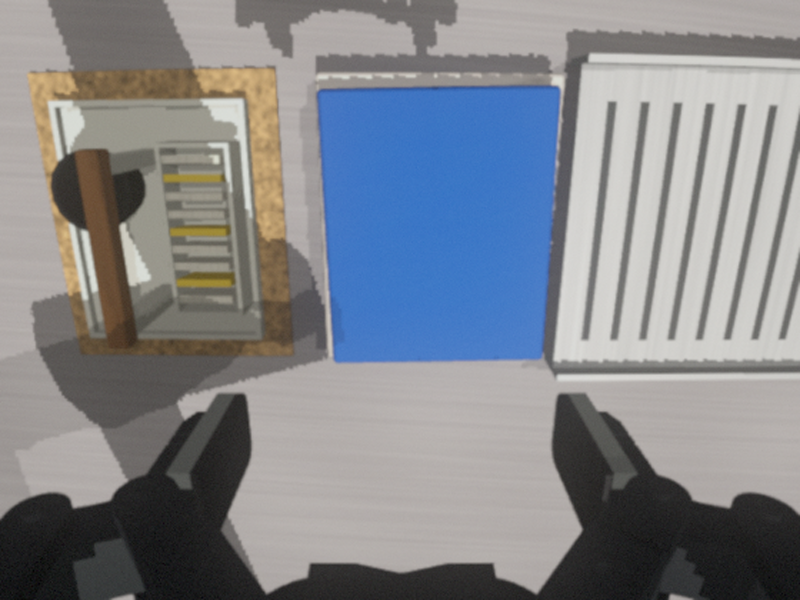

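Caddy sits centrally on the mat with the ramekin upright. The board has corners (318,92),(559,86),(542,359),(333,362), and the slab's far corners are at (317,76),(564,76).

```bash
cat >> h.py <<'E'
def quad(n,a):
    dx=(a[0]+a[1]-a[2]-a[3])/2; dy=(a[0]+a[3]-a[1]-a[2])/2
    print(n,a.mean(0),"len",np.hypot(*dx),np.hypot(*dy),"yaw",np.arctan2(dx[1],dx[0]),np.arctan2(-dy[0],dy[1]))
E
python3 - <<'E'
from h import *
p=arm.camera_params("wrist")
f=lambda l,z:w(np.array(l)*0.7-.15,z,p=p)
quad("board",f([(318,92),(559,86),(542,359),(333,362)],48))
quad("caddy",f([(47,100),(244,97),(264,338),(87,338)],16))
quad("mat",f([(30,73),(276,68),(293,353),(83,354)],4))
print("slabfar",f([(317,76),(564,76)],30),"nearleft",f([(329,360)],30),"rackL",f([(587,60),(555,377)],38),"slot",f([(611,103),(586,339)],26))
go([528,100,110],.067-np.pi/2)
E
```

```text
board [534.24  -1.44] len 182.27892555683286 148.0584843075484 yaw 0.08595070922393619 0.08906612348975046
caddy [520.5  196.98] len 175.82586437042627 138.32689033388613 yaw 0.05763648924954752 0.06875740845168922
mat [520.58 194.93] len 213.47324403679175 173.23502428472835 yaw 0.06329150160954927 0.0731094825501674
slabfar [[628.16  83.09]
 [639.4  -73.99]] nearleft [[429.66  70.04]] rackL [[649.24 -84.69]
 [430.97 -98.85]] slot [[ 625.71 -108.7 ]
 [ 458.03 -121.39]]
t 9.5 pos [528.59  22.97 250.57] yaw 0.0689 tilt [-0. -0. -1.] F [-0.1   0.47  0.13] w 85.0 g 0.0
shift [  4.87 -76.9  140.56] turn [0.   0.   1.57] joints [ 0.35  0.21 -0.19 -0.   -1.17  1.29]
```

Request:
servo_tool:
  rows:
    - [[85,4.5,-80,80,0,0,1.573],[85,4.5,-80,80,0,0,1.573],[85,4.5,-80,80,0,0,1.573],[85,4.5,-80,80,0,0,1.573],[85,4.5,-80,80,0,0,1.573],[85,4.5,-80,80,0,0,1.573],[85,4.5,-80,80,0,0,1.573],[85,4.5,-80,80,0,0,1.573],[85,4.5,-80,80,0,0,1.573],[85,4.5,-80,80,0,0,1.573]]

```text
clock: 10.75
position: [527.6, 103.0, 171.0]
ee_rot: [0.731, -0.683, -0.0, 0.0]
contact_force: [-0.4, 0.8, 0.7]
gripper_width: 84.8
grasp_force: 0.0
```

Run:
```python
from h import *
go([527.4,103,24],.067-np.pi/2)
```

```text
t 10.75 pos [527.64 103.   171.01] yaw -1.5032 tilt [-0. -0. -1.] F [-0.44  0.81  0.69] w 84.8 g 0.0
shift [ -0.03   0.21 147.01] turn [ 0. -0.  0.] joints [ 0.49  0.29 -0.29 -0.   -0.99 -0.43]
```

Request:
servo_tool:
  rows:
    - [[85,0,0,50,0,0,0],[85,0,0,100,0,0,0],[85,0,0,130,0,0,0],[85,0,0,147,0,0,0],[85,0,0,147,0,0,0]]

```text
clock: 11.38
position: [526.9, 102.1, 22.8]
ee_rot: [0.73, -0.683, -0.001, 0.002]
contact_force: [-0.6, -0.2, -0.4]
gripper_width: 85.0
grasp_force: 0.0
```

Request:
servo_tool:
  rows:
    - [[85,4,0,0,0,0,0],[85,8,0,0,0,0,0],[85,12,0,0,0,0,0],[85,15,0,0,0,0,0],[85,18,0,0,0,0,0],[85,21,0,0,0,0,0],[85,24,0,0,0,0,0],[85,27,0,0,0,0,0],[85,30,0,0,0,0,0],[85,30,0,0,0,0,0]]

```text
clock: 12.62
position: [530.0, 71.9, 24.4]
ee_rot: [0.73, -0.684, 0.0, -0.0]
contact_force: [1.9, 2.9, 1.7]
gripper_width: 84.8
grasp_force: 0.9
```

Run:
```python
from h import *
go([542,-114.7,24],.067-np.pi/2)
cv2.imwrite("pics/w4.png",cv2.resize(arm.get_image("wrist")[:,:,::-1],(800,600),interpolation=cv2.INTER_CUBIC))
```

```text
t 12.62 pos [530.04  71.87  24.35] yaw -1.5057 tilt [ 0. -0. -1.] F [1.86 2.94 1.7 ] w 84.8 g 0.9
shift [186.95   0.2    0.37] turn [-0. -0. -0.] joints [ 0.44  0.48 -0.46  0.   -0.63 -0.37]
```

View pics/w4.png

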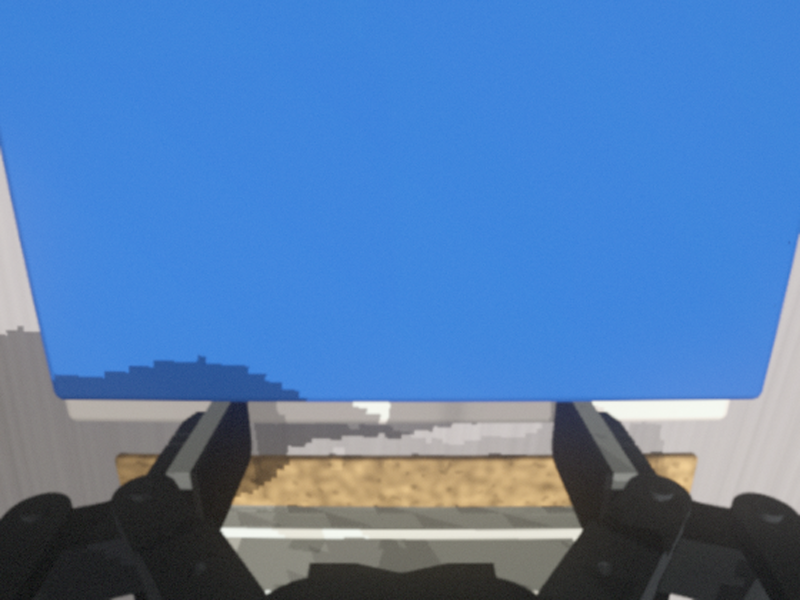

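The board edge lies flush across both fingers at row ~398 and is moving squarely; push on.

Request:
servo_tool:
  rows:
    - [[85,4,0,0,0,0,0],[85,12,0,0,0,0,0],[85,21,0,0,0,0,0],[85,30,0,0,0,0,0],[85,39,0,0,0,0,0],[85,48,0,0,0,0,0],[85,57,0,0,0,0,0],[85,66,0,0,0,0,0],[85,75,0,0,0,0,0],[85,84,0,0,0,0,0]]

```text
clock: 13.92
position: [535.3, -12.3, 24.2]
ee_rot: [0.73, -0.684, -0.0, 0.0]
contact_force: [0.3, 3.3, 3.2]
gripper_width: 84.8
grasp_force: 2.4
```

Request:
servo_tool:
  rows:
    - [[85,9,0,0,0,0,0],[85,18,0,0,0,0,0],[85,27,0,0,0,0,0],[85,36,0,0,0,0,0],[85,45,0,0,0,0,0],[85,54,0,0,0,0,0],[85,63,0,0,0,0,0],[85,72,0,0,0,0,0],[85,80,0,0,0,0,0],[85,86,0,0,0,0,0]]

```text
clock: 15.18
position: [540.8, -98.1, 24.1]
ee_rot: [0.73, -0.684, -0.0, 0.0]
contact_force: [1.2, 1.2, -1.1]
gripper_width: 85.1
grasp_force: 0.7
```

Request:
servo_tool:
  rows:
    - [[85,3,0,0,0,0,0],[85,3,0,0,0,0,0]]

```text
clock: 15.42
position: [541.2, -100.9, 24.4]
ee_rot: [0.73, -0.684, 0.0, -0.0]
contact_force: [0.0, -0.3, 0.7]
gripper_width: 84.7
grasp_force: 0.0
```

Run:
```python
from h import *
go([542,-114.7,24],.067-np.pi/2)
im=arm.get_image("wrist");t=arm.get_image("top")[150:280,170:400]
a=cv2.resize(im,(448,336));b=cv2.resize(t,(800,452)[:2],interpolation=cv2.INTER_CUBIC)
b=cv2.resize(t,None,fx=2,fy=2,interpolation=cv2.INTER_CUBIC)
o=np.zeros((600,800,3),np.uint8);o[:336,:448]=a;o[336:596,:460]=b
cv2.imwrite("pics/w5.png",o[:,:,::-1])
```

```text
t 15.43 pos [ 541.2  -100.88   24.41] yaw -1.5058 tilt [ 0. -0. -1.] F [ 0.02 -0.28  0.69] w 84.7 g 0.0
shift [13.85  0.1   0.42] turn [-0. -0. -0.] joints [ 0.11  0.5  -0.42  0.   -0.65 -0.05]
```

View pics/w5.png

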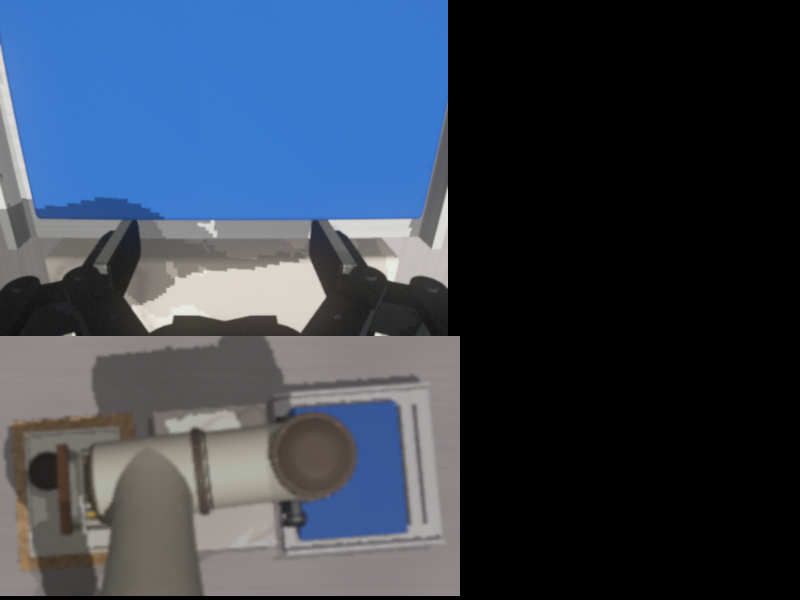

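The board is on the rack, between the rims, near edge flush with the fingers; the remaining push follows from its edge.

Run:
```python
from h import *
u=np.array([np.cos(.067),np.sin(.067)]);v=np.array([-u[1],u[0]]);rc=np.array([547.8,-200.5])
def blue(i): 
    i=i.astype(int);return (i[...,2]>i[...,0]*1.8)&(i[...,2]>60)
p=arm.camera_params("wrist");im=arm.get_image("wrist");m=blue(im)
cols=np.arange(80,500,20);rows=[np.where(m[:,c])[0].max()+.5 for c in cols]
e=w(np.c_[cols,rows],44,p=p);r=(e-rc)@np.c_[u,v];print("near edge s",r[:,1].mean(),"slope",np.polyfit(r[:,0],r[:,1],1)[0])
row=rows[10]-8;cs=np.where(m[int(row)])[0];ex=w([[cs.min()-.5,row],[cs.max()+.5,row]],44,p=p);print("x ends",(ex-rc)@u)
g=w([[280,295.5]],26,p=p);print("rack near edge s(110?)",(g-rc)@v)
t=arm.get_image("top");m=blue(t);rr=np.arange(192,245,4);cc=[np.where(m[q])[0].max()+.5 for q in rr]
e=w(np.c_[cc,rr],44);r=(e-rc)@np.c_[u,v];print("far edge s",r[:,1].mean(),"slope",np.polyfit(r[:,0],r[:,1],1)[0], cc)
```

```text
near edge s 86.80010468988026 slope -0.0016754081795700608
x ends [ 89.16 -93.46]
rack near edge s(110?) [107.68]
far edge s -58.682927236202936 slope -0.007470989654781607 [np.float64(368.5), np.float64(368.5), np.float64(369.5), np.float64(369.5), np.float64(369.5), np.float64(370.5), np.float64(370.5), np.float64(371.5), np.float64(371.5), np.float64(371.5), np.float64(372.5), np.float64(372.5), np.float64(372.5), np.float64(372.5)]
```

Request:
servo_tool:
  rows:
    - [[85,3,0,0,0,0,0],[85,6,0,0,0,0,0],[85,9,0,0,0,0,0],[85,11,0,0,0,0,0],[85,13,0,0,0,0,0],[85,14,0,0,0,0,0],[85,14,0,0,0,0,0],[85,14,0,0,0,0,0],[85,0,0,0,0,0,0],[85,-10,0,-30,0,0,0]]

```text
clock: 16.88
position: [537.8, -90.2, 52.1]
ee_rot: [0.73, -0.684, -0.002, 0.003]
contact_force: [0.6, 0.6, 0.3]
gripper_width: 85.0
grasp_force: 0.0
```

Request:
servo_tool:
  rows:
    - [[85,-40,0,-60,0,0,0],[85,-80,0,-120,0,0,-0.1],[85,-100,0,-180,0,0,-0.2],[85,-100,0,-190,0,0,-0.4],[85,-100,0,-190,0,0,-0.6],[85,-100,0,-190,0,0,-0.8],[85,-100,0,-190,0,0,-1],[85,-100,0,-190,0,0,-1.2],[85,-100,0,-190,0,0,-1.4],[85,-100,0,-190,0,0,-1.571]]

```text
clock: 18.12
position: [533.2, 9.5, 243.6]
ee_rot: [1.0, 0.007, -0.001, 0.0]
contact_force: [-0.2, -0.3, -0.4]
gripper_width: 85.2
grasp_force: 0.0
```

Request:
servo_tool:
  rows:
    - [[85,0,-50,0,0,0,0],[85,0,-100,0,0,0,0],[85,0,-150,0,0,0,0],[85,0,-190,0,0,0,0],[85,0,-190,0,0,0,0],[85,0,-190,0,0,0,0]]

```text
clock: 18.88
position: [532.0, 199.0, 243.7]
ee_rot: [1.0, 0.004, -0.001, 0.0]
contact_force: [-0.7, -0.4, 0.7]
gripper_width: 85.1
grasp_force: 0.0
```

Run:
```python
from h import *
st()
u=np.array([np.cos(.067),np.sin(.067)]);v=np.array([-u[1],u[0]]);rc=np.array([547.8,-200.5])
im=arm.get_image("wrist");np.save("w6.npy",im)
t=np.mean([arm.get_image("top") for _ in range(3)],0)
i=t;m=((i[...,2]>i[...,0]*1.8)&(i[...,2]>60)).astype(np.uint8)
m[:160]=0;m[280:]=0;m[:,:290]=0;m[:,420:]=0
cs=max(cv2.findContours(m,cv2.RETR_EXTERNAL,cv2.CHAIN_APPROX_NONE)[0],key=cv2.contourArea).reshape(-1,2)
e=w(cs,44).astype(np.float32);r=cv2.minAreaRect(e);print(r,(np.array(r[0])-rc)@np.c_[u,v])
c=cv2.resize(t[150:280,170:400].astype(np.uint8),(800,452),interpolation=cv2.INTER_CUBIC)[:240+212]
o=np.zeros((600,800,3),np.uint8);o[:300,:400]=cv2.resize(im,(400,300))
o=np.vstack([cv2.resize(t[165:275,170:400].astype(np.uint8),(600,287),interpolation=cv2.INTER_CUBIC),cv2.resize(im,(600,450),interpolation=cv2.INTER_CUBIC)[:313]])
cv2.imwrite("pics/w6.png",o[:,:,::-1])
```

```text
t 18.88 pos [531.98 199.03 243.66] yaw 0.0071 tilt [-0. -0. -1.] F [-0.71 -0.37  0.7 ] w 85.1 g 0.0
((545.7783813476562, -197.48609924316406), (181.75006103515625, 147.05804443359375), 3.6433794498443604) [-1.82  3.14]
```

Run:
```python
from h import *
go([521,196.8,71.4],.067)
```

```text
t 19.07 pos [532.56 198.2  244.26] yaw 0.0054 tilt [-0. -0. -1.] F [-0.09  0.31  1.15] w 84.9 g 0.0
shift [-11.56   1.31 172.86] turn [ 0.    0.   -0.06] joints [ 0.64  0.28 -0.11  0.   -1.18  0.93]
```

Request:
servo_tool:
  rows:
    - [[85,-11.5,1.4,50,0,0,-0.0616],[85,-11.5,1.4,90,0,0,-0.0616],[85,-11.5,1.4,90,0,0,-0.0616],[85,-11.5,1.4,90,0,0,-0.0616]]

```text
clock: 19.58
position: [522.5, 197.9, 156.0]
ee_rot: [0.999, 0.034, 0.001, -0.0]
contact_force: [0.0, -0.1, 0.4]
gripper_width: 85.0
grasp_force: 0.0
```

Run:
```python
from h import *
go([521,196.8,71.4],.067)
```

```text
t 19.57 pos [522.46 197.9  155.97] yaw 0.0682 tilt [ 0.  0. -1.] F [ 0.01 -0.15  0.36] w 85.0 g 0.0
shift [-1.78  1.06 84.57] turn [-0. -0.  0.] joints [ 0.65  0.34 -0.27  0.   -0.96  0.99]
```

Request:
servo_tool:
  rows:
    - [[85,-0.8,0.6,40,0,0,0.001],[85,-0.8,0.6,70,0,0,0.001],[85,-0.8,0.6,83,0,0,0.001],[85,-0.8,0.6,83,0,0,0.001],[85,-0.8,0.6,83,0,0,0.001],[0,-0.8,0.6,83,0,0,0.001],[0,-0.8,0.6,83,0,0,0.001],[0,-0.8,0.6,83,0,0,0.001],[0,-0.8,0.6,83,0,0,0.001],[0,-0.8,0.6,83,0,0,0.001]]

```text
clock: 20.82
position: [520.4, 196.9, 71.4]
ee_rot: [0.999, 0.034, 0.0, 0.0]
contact_force: [-0.3, -1.4, 2.6]
gripper_width: 12.8
grasp_force: 59.2
```

Request:
servo_tool:
  rows:
    - [[0,0,0,-2,0,0,0],[0,0,0,-6,0,0,0],[0,0,0,-13,0,0,0],[0,0,0,-22,0,0,0],[0,0,0,-32,0,0,0],[0,0,0,-41,0,0,0],[0,0,0,-49,0,0,0],[0,0,0,-56,0,0,0],[0,0,0,-60,0,0,0],[0,0,0,-60,0,0,0]]

```text
clock: 22.08
position: [520.4, 197.2, 131.4]
ee_rot: [0.999, 0.034, 0.0, -0.0]
contact_force: [-0.4, 0.8, -2.5]
gripper_width: 12.6
grasp_force: 58.4
```

Run:
```python
from h import *
go([535,-2,114],.068)
```

```text
t 22.07 pos [520.41 197.15 131.44] yaw 0.0673 tilt [ 0.  0. -1.] F [-0.45  0.77 -2.55] w 12.6 g 58.4
shift [  1.16 199.69  17.38] turn [-0. -0. -0.] joints [ 0.65  0.36 -0.3  -0.   -0.91  0.98]
```

Request:
servo_tool:
  rows:
    - [[0,0,4,0,0,0,0],[0,0,14,0,0,0,0],[0,0.5,30,0,0,0,0],[0,0.5,50,0,0,0,0],[0,0.5,73,0,0,0,0],[0,0.5,97,0,0,0,0],[0,1,121,0,0,0,0],[0,1,144,0,0,0,0],[0,1,165,0,0,0,0],[0,1,181,0,0,0,0]]

```text
clock: 23.32
position: [533.2, 14.6, 131.2]
ee_rot: [0.999, 0.033, -0.0, 0.0]
contact_force: [0.4, -0.1, -4.0]
gripper_width: 12.8
grasp_force: 58.5
```

Request:
servo_tool:
  rows:
    - [[0,0,10,0,0,0,0],[0,0,15,2,0,0,0],[0,0,18,7,0,0,0],[0,0,18,13,0,0,0],[0,0,18,17,0,0,0],[0,0,18,18,0,0,0],[0,0,18,18,0,0,0]]

```text
clock: 24.2
position: [534.8, -1.2, 113.2]
ee_rot: [0.999, 0.034, -0.0, 0.0]
contact_force: [-0.3, -0.2, -3.4]
gripper_width: 12.9
grasp_force: 58.5
```

Run:
```python
from h import *
go([535,-2,114],.068)
cv2.imwrite("pics/w7.png",cv2.resize(arm.get_image("wrist")[:,:,::-1],(800,600),interpolation=cv2.INTER_CUBIC))
```

```text
t 24.2 pos [534.8   -1.23 113.15] yaw 0.0677 tilt [-0. -0. -1.] F [-0.26 -0.17 -3.44] w 12.9 g 58.5
shift [ 0.14  0.78 -0.85] turn [ 0.  0. -0.] joints [ 0.3   0.35 -0.37  0.   -0.85  1.34]
```

View pics/w7.png

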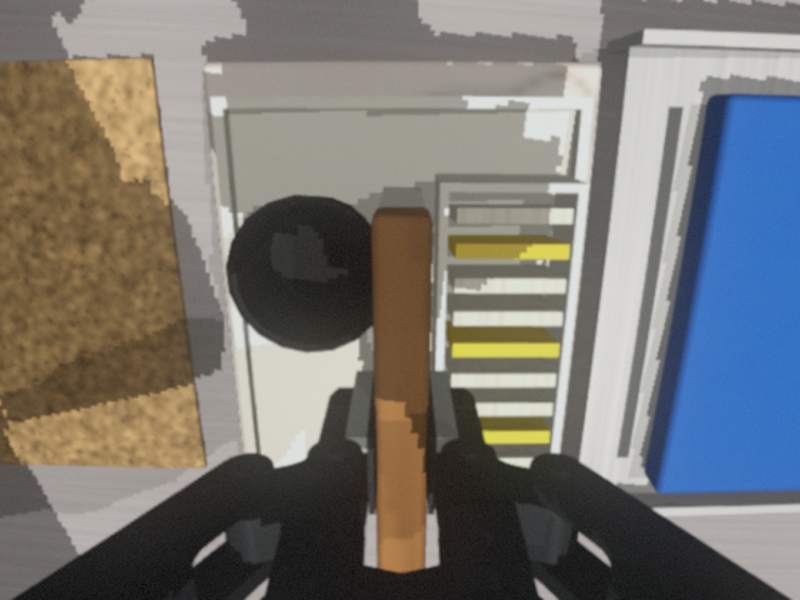

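Slab far corners are at (206,66),(602,66) and the caddy rim's far corners at (211,98),(592,99). The ramekin is upright and the board is flat inside the rack.

Run:
```python
from h import *
p=arm.camera_params("wrist")
f=lambda l,z:w(np.array(l)*0.7-.15,z,p=p)
u=np.array([np.cos(.067),np.sin(.067)])
for n,a,L in(("slab",f([(206,66),(602,66)],30),200),("caddy",f([(211,98),(592,99)],57.7),175)):
    d=a[0]-a[1];print(n,a,"w",np.hypot(*d),"yaw",np.arctan2(-d[0],d[1]),"centre",a.mean(0)-u*L/2)
```

```text
slab [[629.07  82.24]
 [639.63 -74.5 ]] w 157.09974774651394 yaw 0.06726555352832671 centre [534.57  -2.83]
caddy [[616.9   71.2 ]
 [625.6  -63.26]] w 134.7358026401662 yaw 0.06458897089379703 centre [533.95  -1.89]
```

Request:
servo_tool:
  rows:
    - [[0,0.5,1,4,0,0,-0.001],[0,0.5,1,8,0,0,-0.001],[0,0.5,1,11,0,0,-0.001],[0,0.5,1,13,0,0,-0.001],[0,0.5,1,14.5,0,0,-0.001],[0,0.5,1,15.5,0,0,-0.001],[0,0.5,1,16,0,0,-0.001],[0,0.5,1,16,0,0,-0.001]]

```text
clock: 25.25
position: [535.3, -2.4, 97.5]
ee_rot: [0.999, 0.034, 0.0, 0.0]
contact_force: [-1.0, -0.6, -1.8]
gripper_width: 13.2
grasp_force: 58.8
```

Request:
servo_tool:
  rows:
    - [[20,0,0,0,0,0,0],[40,0,0,0,0,0,0],[60,0,0,0,0,0,0],[60,0,0,0,0,0,0],[60,0,0,-20,0,0,0],[60,0,0,-70,0,0,0],[60,0,0,-130,0,0,0],[60,0,0,-150,0,0,0],[60,0,0,-150,0,0,0]]

```text
clock: 26.38
position: [536.1, -2.2, 249.0]
ee_rot: [0.999, 0.034, 0.002, -0.001]
contact_force: [0.1, 0.1, 0.1]
gripper_width: 59.9
grasp_force: 0.0
```

Run:
```python
from h import *
st();p=arm.camera_params("wrist");im=arm.get_image("wrist").astype(int)
s=im.sum(2);m=(s<130).astype(np.uint8);m[260:]=0
for c in cv2.findContours(m,0,2)[0]:
    if cv2.contourArea(c)>800:
        (x,y),r=cv2.minEnclosingCircle(c);print("dark blob",x,y,r,cv2.contourArea(c)/(np.pi*r*r),w([[x,y]],69,p=p))
h=((im[...,0]>im[...,2]*1.7)&(im[...,0]>im[...,1]*1.4)).astype(np.uint8);h[:,:180]=0
c=max(cv2.findContours(h,0,2)[0],key=cv2.contourArea);b=cv2.minAreaRect(w(c.reshape(-1,2),122,p=p).astype(np.float32));print("handle",b)
```

```text
t 26.38 pos [536.05  -2.15 249.03] yaw 0.0684 tilt [ 0.  0. -1.] F [0.09 0.07 0.13] w 59.9 g 0.0
handle ((573.651123046875, 6.3637166023254395), (0.0, 0.0), 0.0)
```

Run:
```python
from h import *
p=arm.camera_params("wrist");im=arm.get_image("wrist")
hsv=cv2.cvtColor(im,cv2.COLOR_RGB2HSV)
h=((hsv[...,0]<14)&(hsv[...,1]>110)&(hsv[...,2]>40)).astype(np.uint8);h[:,:230]=0;h[:,350:]=0;h[320:]=0
h=cv2.morphologyEx(h,3,np.ones((5,5)))
c=max(cv2.findContours(h,0,2)[0],key=cv2.contourArea);print("handle",cv2.minAreaRect(w(c.reshape(-1,2),122,p=p).astype(np.float32)))
m=((hsv[...,2]<75)).astype(np.uint8);m[250:]=0;m[:,:180]=0;m[:,290:]=0
for c in cv2.findContours(cv2.morphologyEx(m,2,np.ones((5,5))),0,2)[0]:
    if cv2.contourArea(c)>500:
        (x,y),r=cv2.minEnclosingCircle(c);print("dark",x,y,r,cv2.contourArea(c)/(np.pi*r*r),w([[x,y]],69,p=p))
```

```text
handle ((499.49383544921875, -10.337560653686523), (5.075809001922607, 0.7789748907089233), 4.230096340179443)
dark 244.6272735595703 141.5 30.82257843017578 0.8959290065988423 [[562.65  30.29]]
```

```bash
python3 -c "
from bench import arm
print(arm.job_done())"
```

```text
the job is handed in; nothing more can be done
None
```

I handed the job in at about 26 s. The blue board was pushed onto the rack and lies flat, about 3 mm off centre. The caddy is back on the slab, about 1 mm off centre just before I set it down, with the ramekin still standing. The slab stayed within about 1 mm of its place; I didn't re-measure the timer or the canister.

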